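# Latch the gate of the sample pen left open

## Robot

A 6-joint arm with a two-finger parallel gripper is mounted at the origin on a cart in front of the work surface, level with it; the furniture and walls round the work are solid. World frame = base frame: x ahead of the robot, y to its left, z up, the work surface at z = 0. Lengths are in mm, angles in rad, forces in N, time in s.
With the tool pointing down it reaches from about 350 to 975 mm from the base axis. Payload 7.1 kg.
Tool frame: the origin (TCP) lies on the front face of the gripper's body, between the roots of the fingers; the fingertips stand 80 mm ahead of it and the grasp point (between the pads) lies 61 mm ahead of it; z points along the fingers, y is the line along which they close (so a half turn about z gives the same grasp; the last joint's range is limited). The gripper opens to 88 mm and grips with 3 to 60 N. Pads are 20 mm wide; open, the fingers measure 115 mm over their backs; the gripper's body (75 mm by 178 mm) begins 61 mm behind the grasp point.
Start: joints at [-1.226, 0.423, 1.63, -0, 1.089, -0.019], TCP at [222.409, -584.072, 302.675] pointing down, gripper open.
Joint ranges: [-3, 3], [-0.9, 2.11], [0.09, 2.58], [-1.31, 4.45], [0.11, 2.69], [-2.54, 2.54]. Speed limits (rad/s): [2.39, 2.39, 3.01, 3.14, 3.14, 3.14].

## Interface

Orientations are given as a rotation vector (axis times angle).
In Python, from workcell import readout, vision, close_job gives the robot as it stands.
- The arm moves only by the tool servo_tool, never from a script. Its argument "plan" is a list that holds one entry, the list of rows, each a list of 7 numbers: the gripper command: -1 is fully open, 1 is shut, values between are in proportion, then the shift along the world's x, y, z in units of 40 mm (1.0 is 40 mm), then the turn, a rotation vector about the world's x, y, z in units of 5 degrees (1.0 is 5 degrees). A call has 1 to 5 rows; each row shifts and turns the commanded pose from where the row before left it; what a row does not reach is not made up. A row lasts 1/12 s, in which the tool goes at most 41.7 mm and 7.16 degrees, less where a joint would pass 70% of its speed; a pose out of reach is approached as far as the arm can. A call is refused whole if a number of a shift passes 1 or a number of a turn 1, either way. A call with a gripper value outside its range is refused whole. The fingers move at their own pace and stop on an object; the grip force is fixed at half the most. Time passes only in rows, so rows that do not move let the fingers close. It gives the time, the measured TCP pose, the force, the opening and the grip force at its end, in the units of the state.
- readout.get_obs(): the state, without advancing time (a new reading comes with each control period).
- vision.get_image(name): name is "scene" or "top"; returns the picture (384x512x3 uint8, red, green, blue); there is no depth.
- vision.camera_params(name): a dict with "fx", "fy", "cx", "cy" (pixels), "D" ([k1, k2, p1, p2, k3] as OpenCV has them; the pictures are not rectified), "rvec" (rotation vector, rad) and "tvec" (3), from world to camera coordinates, as OpenCV has them. Camera axes: x right, y down, z forward; pixel columns grow to the right and rows downward; lengths in mm; the calibration is good to about 2 mm. A picture is of the moment at which its call begins. camera_params takes no time and is no camera call.
- close_job(): hands the job in; it is judged then, once.
The state is a dict: "t": time; "qpos": joint angles; "qvel": joint speeds; "joint_torque": joint torques, N m; "ee_pos": TCP position; "orientation": TCP orientation; "ft_force": force on the tool from outside, world axes, zero at the start; "moment": the same for the moment, N m; "width": finger opening in mm; "grasp_force": force on a finger pad.
Only numpy, scipy, OpenCV 4.12 (cv2) and the standard library are available. Lean on these libraries where they do the work, as an engineer would, in place of code of your own. Each camera call takes 0.05 s, during which the arm holds its last target. There are 200 camera calls.

## Task

One of the two sample pens on the raised shelf has been left with its gate standing open. Lift that gate's latch bar by the white ball at its end so that it clears the catch, swing the gate shut, and let the bar drop back down into the catch so that the gate is held. Leave the other pen latched and the pots where they stand.

Things in the scene. Friction and masses are not known exactly. Their poses are not given: they have to be found in the camera images.
- pen_open: The pen with the open gate, fixed: low aluminium tray 106 x 172 mm, walls 49 mm high, on a shelf whose top is at 95 mm; left or right of a like pen that is latched. Origin: centre of its underside. x points from the gate (robot's side) to the back wall, y left, z up. Hinge at x -45, y +70 mm. With gate shut and bar down the ball is at (-56, -125, 59.5) mm.
- latch_ball (a point): Centre of the white ball, 26 mm across, on the free end of the open gate's steel latch bar (8 mm thick, 12 mm high). Grip here from above, fingers closing square to the gate. It sticks out 45 mm past the catch post when shut; below it is free air down to the shelf.
- gate_hinge (a point): Point on the open gate's upright hinge axis, at the height of the bar's pivot (59.5 mm above the pen's underside). The gate is a rod frame 139 mm long, 70 mm high; the ball (bar level) is 195 mm from this axis along the gate and 11 mm in front of the gate's middle plane, on the robot's side.
- catch (a point): Top of the catch's nose, an upright steel plate 6 mm thick, 16 mm wide, in front of the open pen's right-hand post (at pen x -75, y -80, z 72 mm; fixed). The bar belongs in the 22 mm wide slot behind it, between nose and post; the nose stands 18 mm higher than the underside of the lowered bar.
- gate (a joint): Angle of the open gate about its upright hinge, rad: 0 shut (a stop), larger is open towards the robot (to 1.2; starts 0.45 to 0.8). It swings lightly and stays where left. With the bar down it cannot shut: the bar meets the outside of the nose at about 0.17. Latched, the gate has about 0.08 of play.
- latch_bar (a joint): Angle of the open gate's latch bar, rad: 0 is level, at rest on its stop; larger is ball raised (to 0.8). The pivot is on the gate 40 mm from the hinge axis, 155 mm from the ball's centre. The bar clears the nose above about 0.17 (ball raised 26 mm); 40 mm is comfortable. It falls back by its weight (about 120 g).
- other_bar (a joint): Angle of the latch bar of the other pen, rad: 0 is down in its catch, as it must stay.
- pot_a: Lidded sample pot, 61 mm across, 56 mm high, loose in the left half of the open pen. Origin: centre of its underside, z up.
- pot_b: A second such pot in the right half of the open pen.
- pot_c: A third such pot, loose in the other, latched pen.

How it is judged:
By the outcome, as a careful person would: the job done as asked, in the order asked, and still so for the second after the job is handed in, with the robot touching nothing.
It also fails if it takes over 38 s, if anything falls off the work surface, if the arm or the gripper's body presses on something with over 40 N, if the wrist force passes 120 N, or if a joint passes its speed limit or range.

## Working session

There is one attempt and no reset: what is moved stays moved. The work goes in short steps, Python scripts to look and compute and a tool call to move; the robot and the scene stay as the last step left them, time stands still between calls to the robot, and variables do not carry over. Pictures are saved under pics/ and viewed, at most 10 in all, crops included, and the job is handed in when it is done.

Besides the shell and the picture viewer there is one more tool, called after "Emit:" as a command line: name --argument value ..., lists and objects as JSON in quotes. servo_tool: Moves the arm, as the interface text tells. Its arguments: {"type":"object","properties":{"plan":{"type":"array"}},"required":["plan"]}

```bash
mkdir -p pics; python3 - <<'E'
from workcell import readout, vision
import cv2
for n in("scene","top"):
    cv2.imwrite(f"pics/{n}0.png",cv2.cvtColor(vision.get_image(n),cv2.COLOR_RGB2BGR)); print(vision.camera_params(n))
o=readout.get_obs(); print(o)
E
```

```text
{'fx': 406.77966284610534, 'fy': 406.77966284610534, 'cx': 261.8867537348313, 'cy': 182.24661066746827, 'D': array([0.03851984, 0.        , 0.        , 0.        , 0.        ]), 'rvec': array([ 0.70824883, -2.50697638,  1.24347946]), 'tvec': array([545.16762766, 328.28092823, 865.36824887])}
{'fx': 402.1722048031693, 'fy': 402.1722048031693, 'cx': 254.85019218493676, 'cy': 192.82384311061475, 'D': array([-0.08106458,  0.        ,  0.        ,  0.        ,  0.        ]), 'rvec': array([ 2.17835907, -2.15903683,  0.16412449]), 'tvec': array([ -23.86897715,  624.70398439, 1193.46570141])}
{'t': 0.1, 'qpos': array([-1.22598620e+00,  4.23766490e-01,  1.63059440e+00,  2.41439871e-06,
        1.08859980e+00, -1.90191653e-02]), 'qvel': array([-0.00012841, -0.00163582, -0.00202201,  0.00049954,  0.00030429,
        0.00055467]), 'joint_torque': array([-6.10705574e-04, -5.45614100e+01, -2.74323785e+01,  6.45227102e-02,
        1.87892216e-02, -5.08552466e-05]), 'ee_pos': array([ 222.29257763, -583.72002146,  301.98559988]), 'orientation': array([-3.08842589e+00, -5.68108802e-01,  3.45038270e-04]), 'ft_force': array([-0.84654272, -0.03078795, -0.08511604]), 'moment': array([-0.00832234, -0.00672391, -0.01791887]), 'grasp_force': 0.0, 'width': 87.90369625978573}
```

View pics/scene0.png

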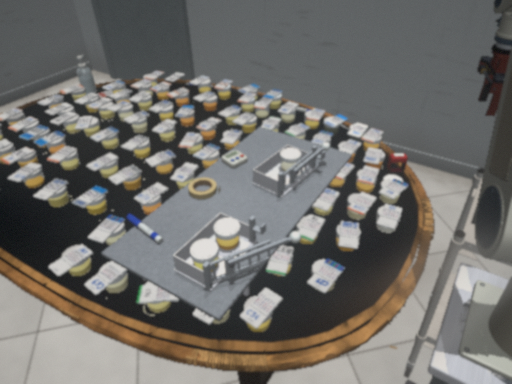

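View pics/top0.png

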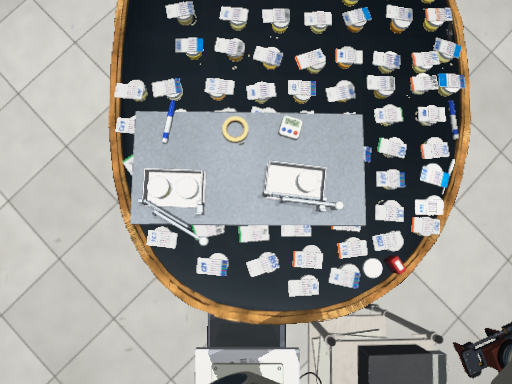

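The top view shows the open pen at about (174,190) on the robot's left, with the gate running from its hinge at about (146,203) to the ball at about (203,241). The latched pen is at about (295,182). In the scene view the open pen is at (220,250) and the gate end is near (295,237). Next I'll zoom in.

```bash
python3 - <<'E'
import cv2
a=cv2.imread("pics/top0.png")[150:260,120:260]; b=cv2.imread("pics/scene0.png")[200:305,160:320]
cv2.imwrite("pics/c1.png",cv2.resize(a,None,fx=5,fy=5,interpolation=cv2.INTER_CUBIC))
cv2.imwrite("pics/c2.png",cv2.resize(b,None,fx=5,fy=5,interpolation=cv2.INTER_CUBIC))
E
```

```text
(no output)
```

View pics/c1.png

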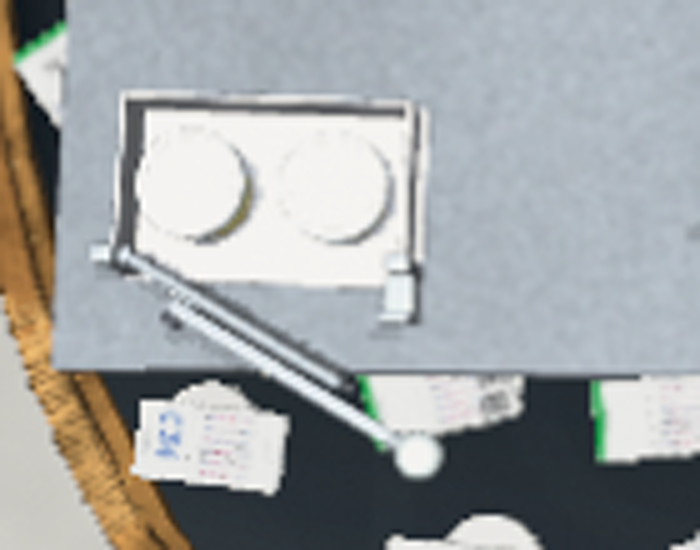

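View pics/c2.png

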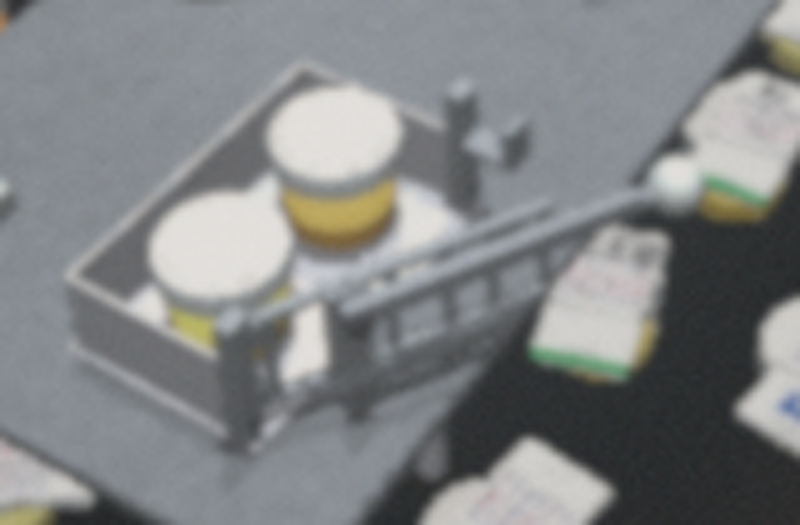

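The crops put the ball at top (203.6,241) and scene (295.4,236.6). The back rim corners are at top (124,94) and (418,103) and scene (72,275) and (308,65), all in crop pixels.

```bash
cat > h.py <<'E'
import numpy as np, cv2
from workcell import vision
def cam(n):
    p=vision.camera_params(n); K=np.array([[p['fx'],0,p['cx']],[0,p['fy'],p['cy']],[0,0,1.]])
    R,_=cv2.Rodrigues(p['rvec']); return K,p['D'],R,p['tvec'],p['rvec']
def ray(n,uv):
    K,D,R,t,_=cam(n); q=cv2.undistortPoints(np.array([[uv]],float),K,D)[0,0]
    return -R.T@t, R.T@np.array([q[0],q[1],1.])
def plane(n,uv,z):
    c,d=ray(n,uv); return c+d*(z-c[2])/d[2]
def tri(a,b):
    c1,d1=ray("top",a); c2,d2=ray("scene",b)
    s=np.linalg.lstsq(np.c_[d1,-d2],c2-c1,rcond=None)[0]
    p,q=c1+d1*s[0],c2+d2*s[1]; return (p+q)/2,np.linalg.norm(p-q)
def proj(n,P):
    K,D,R,t,r=cam(n); return cv2.projectPoints(np.array(P,float).reshape(-1,1,3),r,t,K,D)[0][:,0]
E
python3 - <<'E'
from h import *
np.set_printoptions(precision=1,suppress=True)
T=lambda x,y:(x/5+120-.4,y/5+150-.4); S=lambda x,y:(x/5+160-.4,y/5+200-.4)
for n,a,b,z in [("ball",T(418,455),S(677,183),154.5),("BL",T(124,94),S(72,275),144),("BR",T(418,103),S(308,65),144),("hinge",T(120,258),S(234,322),170),("nose",T(394,320),S(518,125),167)]:
    print(n,*tri(a,b),plane("top",a,z),plane("scene",b,z))
E
```

```text
ball [477.3 124.5 158.4] 0.03646755524332708 [477.3 124.9 154.5] [479.  120.9 154.5]
BL [676.8 295.6 146.8] 1.290559627197272 [677.9 296.7 144. ] [678.3 293.7 144. ]
BR [674.6 130.5 141.7] 0.5255613720741331 [674.4 130.4 144. ] [672.7 132.5 144. ]
hinge [585.7 291.5 165.5] 7.071423350459447 [582.2 288.5 170. ] [586.3 295.7 170. ]
nose [550.2 138.2 168.5] 0.3352025038639129 [550.2 138.3 167. ] [551.2 136.9 167. ]
```

The sizes agree to within a few mm: ball at about (477,124.5,155), hinge at about (578,288), gate at about 0.48 rad. Now I'll move above the ball.

Emit:
servo_tool --plan '[[[-1,0.32,0.88,0,0,0,0.4],[-1,0.32,0.88,0,0,0,0.4],[-1,0.32,0.88,0,0,0,0.4],[-1,0.32,0.88,0,0,0,0.4],[-1,0.32,0.88,0,0,0,0.4]]]'

```text
t: 0.52
ee_pos: [286.4, -406.3, 302.3]
orientation: [-3.027, -0.837, 0.0]
ft_force: [0.1, 0.2, 0.5]
width: 88.2
grasp_force: 0.0
```

Emit:
servo_tool --plan '[[[-1,0.32,0.88,0,0,0,0.4],[-1,0.32,0.88,0,0,0,0.4],[-1,0.32,0.88,0,0,0,0.4],[-1,0.32,0.88,0,0,0,0.4],[-1,0.32,0.88,0,0,0,0.4]]]'

```text
t: 0.93
ee_pos: [350.4, -230.3, 302.6]
orientation: [-2.943, -1.098, 0.0]
ft_force: [0.0, -0.1, 0.4]
width: 87.7
grasp_force: 0.0
```

Emit:
servo_tool --plan '[[[-1,0.32,0.88,0,0,0,0.4],[-1,0.32,0.88,0,0,0,0.4],[-1,0.32,0.88,0,0,0,0.4],[-1,0.32,0.88,0,0,0,0.4],[-1,0.32,0.88,0,0,0,0.4]]]'

```text
t: 1.35
ee_pos: [414.5, -54.2, 302.7]
orientation: [2.836, 1.351, 0.0]
ft_force: [1.8, -0.1, 0.2]
width: 87.6
grasp_force: 0.0
```

Emit:
servo_tool --plan '[[[-1,0.32,0.88,0,0,0,0.4],[-1,0.32,0.88,0,0,0,0.4],[-1,0.32,0.88,0,0,0,0.4],[-1,0.32,0.88,0,0,0,0.4],[-1,0,0,0,0,0,0]]]'

```text
t: 1.77
ee_pos: [467.5, 89.5, 302.9]
orientation: [-2.731, -1.551, -0.004]
ft_force: [0.7, -0.5, 0.6]
width: 88.1
grasp_force: 0.0
```

Emit:
servo_tool --plan '[[[-1,0.25,0.87,0,0,0,0.4],[-1,0,0,-0.5,0,0,0],[-1,0,0,0,0,0,0]]]'

```text
t: 2.02
ee_pos: [474.3, 120.2, 280.3]
orientation: [-2.706, -1.593, 0.006]
ft_force: [-1.3, 0.0, 0.1]
width: 87.5
grasp_force: 0.0
```

```bash
python3 - <<'E'
from h import *
from workcell import readout
a=vision.get_image("top")[:,:,::-1]; b=vision.get_image("scene")[:,:,::-1]
o=readout.get_obs(); print(o['ee_pos'],o['orientation'])
P=[[477.3,124.5,154.5],[578.4,287.9,154.5],[545,138,167]]
print(proj("top",P),proj("scene",P))
c=[cv2.resize(a[150:260,130:260],(390*1,330)),cv2.resize(b[200:305,190:325],None,fx=3,fy=3,interpolation=cv2.INTER_CUBIC)]
c[1]=cv2.resize(c[1],(405,315)); c[0]=c[0][:315]
cv2.imwrite("pics/d1.png",np.hstack(c))
E
```

```text
[474.66269202 119.0383363  281.9987384 ] [-2.70837713 -1.59048721  0.00470338]
[[203.35467817 240.58763891]
 [145.1350684  203.1515958 ]
 [198.46356332 215.49896982]] [[294.92993485 237.47830605]
 [212.61414322 268.21902735]
 [265.32504949 225.88596677]]
```

View pics/d1.png

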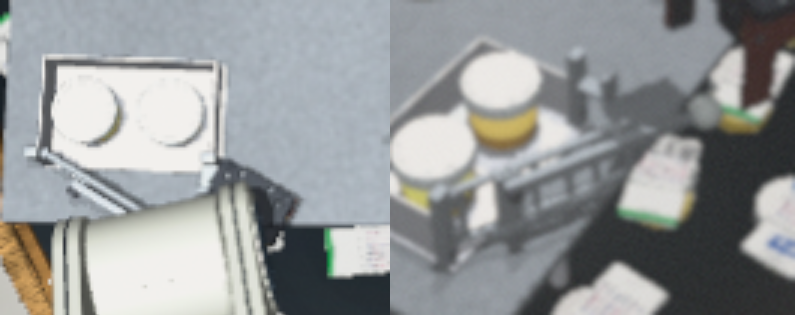

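The top crop shows the gripper covering the ball. In the scene crop both fingers stand above and on either side of the ball (near (705,110)), which fits the estimate. Descend and close.

Emit:
servo_tool --plan '[[[-1,0.07,0.13,-0.6,0,0,0],[-1,0,0,-0.6,0,0,0],[-1,0,0,-0.4,0,0,0],[-1,0,0,0,0,0,0],[-1,0,0,0,0,0,0]]]'

```text
t: 2.53
ee_pos: [478.2, 123.8, 218.9]
orientation: [-2.71, -1.589, 0.002]
ft_force: [-1.0, 0.2, 0.5]
width: 87.7
grasp_force: 0.0
```

Emit:
servo_tool --plan '[[[0.3,0,0,0,0,0,0],[0.3,0,0,0,0,0,0],[0.3,0,0,0,0,0,0],[0.3,0,0,0,0,0,0],[0.3,0,0,0,0,0,0]]]'

```text
t: 2.95
ee_pos: [478.7, 124.8, 219.3]
orientation: [2.709, 1.591, 0.002]
ft_force: [-0.6, -0.6, 0.9]
width: 57.8
grasp_force: 0.0
```

Emit:
servo_tool --plan '[[[1,0,0,0,0,0,0],[1,0,0,0,0,0,0],[1,0,0,0,0,0,0],[1,0,0,0,0,0,0],[1,0,0,0,0,0,0]]]'

```text
t: 3.37
ee_pos: [478.4, 124.8, 218.6]
orientation: [-2.709, -1.591, 0.0]
ft_force: [-0.9, 0.6, 0.5]
width: 24.5
grasp_force: 30.2
```

Emit:
servo_tool --plan '[[[1,0,0,0.2,0,0,0],[1,0,0.01,0.25,0,0,0],[1,0.02,0.03,0.25,0,0,0],[1,0.03,0.05,0.25,0,0,0],[1,0.02,0.03,0.15,0,0,0]]]'

```text
t: 3.78
ee_pos: [481.6, 129.7, 264.5]
orientation: [2.708, 1.591, 0.002]
ft_force: [0.3, 1.9, -2.8]
width: 24.6
grasp_force: 30.0
```

Emit:
servo_tool --plan '[[[1,0,0,0,0,0,0],[1,0,0,0,0,0,0]]]'

```text
t: 3.95
ee_pos: [481.2, 129.5, 263.2]
orientation: [2.709, 1.591, 0.001]
ft_force: [1.5, 0.4, -0.7]
width: 24.5
grasp_force: 30.0
```

```bash
python3 - <<'E'
from h import *
b=vision.get_image("scene")[:,:,::-1]
cv2.imwrite("pics/e1.png",cv2.resize(b[180:305,180:340],None,fx=4,fy=4,interpolation=cv2.INTER_CUBIC))
E
```

```text
(no output)
```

View pics/e1.png

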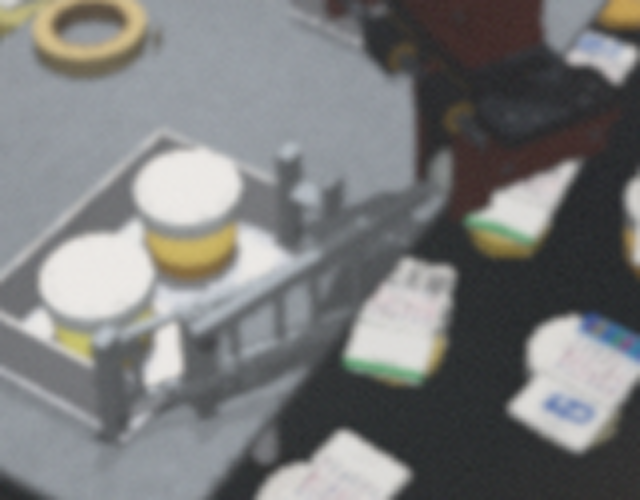

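The scene view shows the ball held between the fingers near (440,175), with the bar clearly raised above the gate. Now I'll swing it along the arc about the hinge.

Emit:
servo_tool --plan '[[[1,0.18,-0.1,0,0,0,0.51],[1,0.18,-0.1,0,0,0,0.51],[1,0.19,-0.085,0,0,0,0.51],[1,0.19,-0.085,0,0,0,0.51],[1,0,0,0,0,0,0]]]'

```text
t: 4.42
ee_pos: [511.0, 113.3, 261.9]
orientation: [2.555, 1.827, -0.005]
ft_force: [-1.1, -3.8, 0.5]
width: 24.5
grasp_force: 30.0
```

Emit:
servo_tool --plan '[[[1,0,0,0,0,0,0]]]'

```text
t: 4.5
ee_pos: [510.2, 113.7, 261.8]
orientation: [-2.557, -1.825, 0.005]
ft_force: [-1.2, -5.3, -0.5]
width: 24.5
grasp_force: 30.0
```

Emit:
servo_tool --plan '[[[1,0.2,-0.09,0,0,0,0.51],[1,0.2,-0.08,0,0,0,0.51],[1,0.2,-0.06,0,0,0,0.51],[1,0.2,-0.05,0,0,0,0.51],[1,0,0,0,0,0,0]]]'

```text
t: 4.92
ee_pos: [543.4, 102.7, 262.3]
orientation: [2.383, 2.047, -0.002]
ft_force: [-1.3, -5.0, -0.1]
width: 24.7
grasp_force: 30.0
```

Emit:
servo_tool --plan '[[[1,0.1,-0.02,0,0,0,0.25],[1,0.1,-0.01,0,0,0,0.25],[1,0,0,0,0,0,0]]]'

```text
t: 5.17
ee_pos: [550.7, 101.3, 262.4]
orientation: [2.338, 2.098, -0.003]
ft_force: [-1.2, -8.1, 0.5]
width: 24.5
grasp_force: 30.0
```

Emit:
servo_tool --plan '[[[1,0.08,-0.05,0,0,0,0.2],[1,0.08,-0.03,0,0,0,0.2],[1,0,0,0,0,0,0],[1,0,0,0,0,0,0]]]'

```text
t: 5.5
ee_pos: [557.4, 99.8, 262.5]
orientation: [-2.302, -2.137, -0.001]
ft_force: [0.1, 3.2, -3.3]
width: 24.3
grasp_force: 30.0
```

Emit:
servo_tool --plan '[[[1,0.07,-0.02,0,0,0,0.1],[1,0,0,0,0,0,0],[1,0,0,0,0,0,0]]]'

```text
t: 5.75
ee_pos: [560.0, 99.3, 262.6]
orientation: [-2.292, -2.147, -0.002]
ft_force: [1.3, 7.0, -3.6]
width: 24.5
grasp_force: 30.0
```

Emit:
servo_tool --plan '[[[1,0.06,0.04,0,0,0,0.1],[1,0,0,0,0,0,0],[1,0,0,0,0,0,0]]]'

```text
t: 6.0
ee_pos: [562.2, 99.5, 262.6]
orientation: [2.283, 2.158, -0.002]
ft_force: [-1.4, -3.9, -0.4]
width: 24.5
grasp_force: 30.0
```

```bash
python3 - <<'E'
from h import *
a=vision.get_image("top")[:,:,::-1]; b=vision.get_image("scene")[:,:,::-1]
r=lambda i:cv2.resize(i,(400,400),interpolation=cv2.INTER_CUBIC)
cv2.imwrite("pics/f1.png",np.hstack([r(a[160:240,135:215]),r(b[190:290,200:300])]))
E
```

```text
(no output)
```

View pics/f1.png

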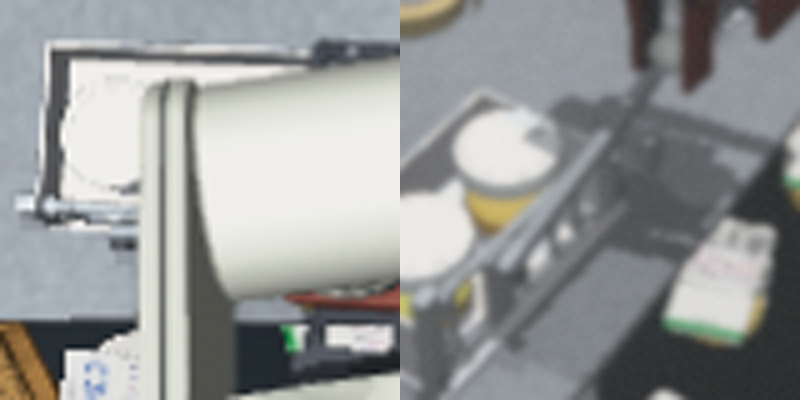

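The top crop shows the gate rail almost parallel to the back wall. In the scene crop the bar is still raised over the catch. I'll feel for the stop.

Emit:
servo_tool --plan '[[[1,0.06,-0.01,0,0,0,0.1],[1,0,0,0,0,0,0],[1,0,0,0,0,0,0]]]'

```text
t: 6.35
ee_pos: [564.9, 99.2, 262.7]
orientation: [2.274, 2.167, -0.001]
ft_force: [-2.5, -4.9, 1.0]
width: 24.4
grasp_force: 30.0
```

Emit:
servo_tool --plan '[[[1,0.06,-0.01,0,0,0,0.1],[1,0,0,0,0,0,0],[1,0,0,0,0,0,0]]]'

```text
t: 6.6
ee_pos: [567.2, 98.9, 262.6]
orientation: [2.264, 2.177, -0.001]
ft_force: [-1.6, -5.6, 0.4]
width: 24.3
grasp_force: 30.0
```

Emit:
servo_tool --plan '[[[1,0.06,0,0,0,0,0],[1,0,0,0,0,0,0],[1,0,0,0,0,0,0]]]'

```text
t: 6.85
ee_pos: [569.9, 99.1, 262.8]
orientation: [2.265, 2.176, 0.001]
ft_force: [0.9, -4.4, 0.0]
width: 24.6
grasp_force: 30.0
```

Emit:
servo_tool --plan '[[[1,0.06,0,0,0,0,0.1],[1,0,0,0,0,0,0],[1,0,0,0,0,0,0]]]'

```text
t: 7.1
ee_pos: [570.7, 98.9, 262.0]
orientation: [-2.254, -2.185, 0.005]
ft_force: [-5.3, -5.0, 0.3]
width: 25.1
grasp_force: 30.0
```

Emit:
servo_tool --plan '[[[1,0.06,0,0,0,0,0.1],[1,0,0,0,0,0,0],[1,0,0,0,0,0,0]]]'

```text
t: 7.35
ee_pos: [571.3, 98.7, 261.2]
orientation: [-2.243, -2.192, 0.011]
ft_force: [-10.6, -4.9, 0.6]
width: 24.5
grasp_force: 30.0
```

The stop is felt at about x=570. I'll back off about 6 mm, roughly mid-slot, then lower the bar along its arc.

Emit:
servo_tool --plan '[[[1,-0.1,0,0,0,0,-0.1],[1,-0.11,0,0,0,0,0],[1,0,0,0,0,0,0],[1,0,0,0,0,0,0]]]'

```text
t: 7.68
ee_pos: [566.1, 99.7, 262.9]
orientation: [-2.255, -2.188, -0.002]
ft_force: [-0.2, 1.0, -1.9]
width: 24.3
grasp_force: 30.0
```

Emit:
servo_tool --plan '[[[1,0,-0.05,-0.25,0,0,0],[1,0,-0.04,-0.25,0,0,0],[1,0,-0.03,-0.25,0,0,0],[1,0,0,0,0,0,0],[1,0,0,0,0,0,0]]]'

```text
t: 8.1
ee_pos: [565.6, 94.3, 231.4]
orientation: [-2.254, -2.186, 0.003]
ft_force: [-0.2, -1.9, -0.4]
width: 24.5
grasp_force: 30.0
```

Emit:
servo_tool --plan '[[[1,0,-0.01,-0.12,0,0,0],[1,0,0,-0.12,0,0,0],[1,0,0,0,0,0,0],[1,0,0,0,0,0,0]]]'

```text
t: 8.43
ee_pos: [565.9, 93.9, 222.8]
orientation: [-2.255, -2.187, 0.001]
ft_force: [-0.2, -1.8, -0.6]
width: 24.6
grasp_force: 30.0
```

Emit:
servo_tool --plan '[[[0.4,0,0,0,0,0,0],[0.4,0,0,0,0,0,0],[0.2,0,0,0,0,0,0],[0.2,0,0,0,0,0,0],[0.2,0,0,0,0,0,0]]]'

```text
t: 8.85
ee_pos: [566.1, 94.0, 223.3]
orientation: [2.255, 2.187, 0.001]
ft_force: [-0.0, 0.5, 0.5]
width: 34.6
grasp_force: 0.0
```

Emit:
servo_tool --plan '[[[0.0,0,0,0.5,0,0,0],[0.0,0,0,0.7,0,0,0],[0.0,0,0,0.8,0,0,0],[0.0,0,0,0.8,0,0,0],[0.0,0,0,0.5,0,0,0]]]'

```text
t: 9.27
ee_pos: [566.7, 94.1, 358.5]
orientation: [2.254, 2.186, 0.005]
ft_force: [1.0, -0.2, 0.2]
width: 43.9
grasp_force: 0.0
```

Emit:
servo_tool --plan '[[[0.0,-0.5,-0.8,0,0,0,0],[0.0,-0.5,-0.8,0,0,0,0],[0.0,-0.5,-0.8,0,0,0,0],[0.0,-0.5,-0.8,0,0,0,0],[0.0,-0.5,-0.8,0,0,0,0]]]'

```text
t: 9.68
ee_pos: [464.8, -67.1, 355.3]
orientation: [2.254, 2.188, 0.0]
ft_force: [0.9, -1.2, 0.6]
width: 43.8
grasp_force: 0.0
```

Emit:
servo_tool --plan '[[[0.0,-0.3,-0.9,0,0,0,0],[0.0,-0.3,-0.9,0,0,0,0],[0.0,-0.3,-0.9,0,0,0,0],[0.0,-0.3,-0.9,0,0,0,0],[0.0,0,0,0,0,0,0]]]'

```text
t: 10.1
ee_pos: [416.3, -214.7, 355.5]
orientation: [2.259, 2.181, -0.002]
ft_force: [0.2, 0.9, -0.7]
width: 43.8
grasp_force: 0.0
```

```bash
python3 - <<'E'
from h import *
a=vision.get_image("top")[:,:,::-1]; b=vision.get_image("scene")[:,:,::-1]
r=lambda i:cv2.resize(i,(400,400),interpolation=cv2.INTER_CUBIC)
cv2.imwrite("pics/g1.png",np.hstack([r(a[155:245,135:225]),r(b[190:290,200:300])]))
E
```

```text
(no output)
```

View pics/g1.png

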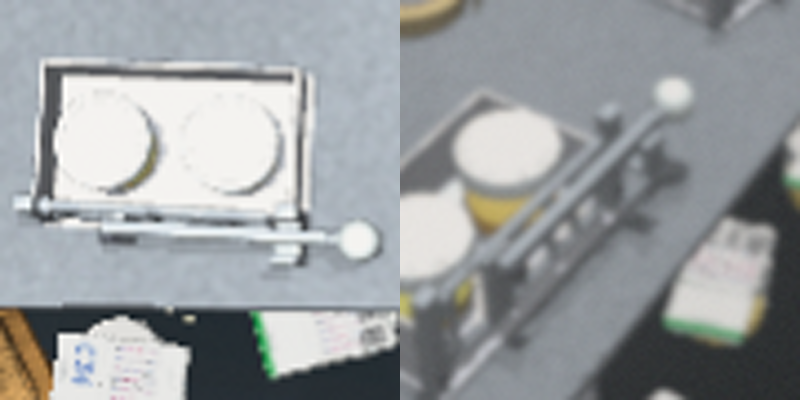

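The top crop shows the bar lying between the nose (285,258) and the post, with the ball at (360,241). Next I'll check the ball's height and that the other pen is unchanged.

```bash
python3 - <<'E'
from h import *
print(tri((215.6,208.8),(267.8,213.6)))
a0=cv2.imread("pics/scene0.png"); b=vision.get_image("scene")[:,:,::-1]
print(np.abs(a0.astype(int)-b)[140:195,250:330].mean(), np.abs(a0.astype(int)-b)[100:140,150:230].mean())
E
```

```text
(array([565.12976367,  92.61481589, 159.63088936]), np.float64(1.6335344407724575))
4.538939393939394 3.8459375
```

```bash
python3 -c "
from workcell import close_job
print(close_job())"
```

```text
the job is handed in; nothing more can be done
None
```

The open gate is shut, with its latch bar down in the catch. In the last pictures the bar lies between nose and post with the ball back at its resting height, the other pen looks unchanged and the pots stand where they were. I handed the job in at about 10 s; no verdict came back.

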